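# Shut the gear case and open the cleaner jug's safety cap

## Robot

A 7-joint arm with a two-finger parallel gripper is mounted at the origin on the work surface. World frame = base frame: x ahead of the robot, y to its left, z up, the work surface at z = 0. Lengths are in m, angles in rad, forces in N, time in s.
With the tool pointing down it reaches from about 0.4 to 0.85 m from the base axis. Payload 10.4 kg.
Tool frame: the origin (TCP) lies midway between the tips of the shut fingers; the grasp point (between the pads) lies 19 mm behind it; z points along the fingers, y is the direction in which the jaws open and shut (so a half turn about z gives the same grasp; the last joint's range is limited). The gripper opens to 85 mm and grips with 20 to 120 N. Pads are 22 mm wide; open, the fingers measure 114 mm over their backs; the gripper's body (76 mm by 85 mm) begins 54 mm behind the grasp point. The pads swing forward as they close: fully open they stand 13 mm farther back than shut.
Start: joints at [-1.258, 0.332, -0.065, 1.46, 0.022, 1.35, -0.088], TCP at [0.206, 0.59, 0.231] pointing down, gripper open.
Joint ranges: [-2.6, 2.6], [-0.5, 2.12], [-1.47, 1.34], [0.16, 2.42], [-1.27, 4.41], [0.06, 2.06], [-2.6, 2.6]. Speed limits (rad/s): [2.22, 2.22, 2.79, 2.79, 3.14, 3.14, 3.14].

## Interface

Orientations are given as a unit quaternion [x, y, z, w].
In Python, from workcell import manip, viewer gives the robot as it stands.
- The arm moves only by the tool move_arm, never from a script. Its argument "deltas" is a list of rows, each a list of 7 numbers: the shift along the tool's x, y, z in m, then the turn, a rotation vector about the tool's x, y, z in degrees, then the opening, from -1 (shut) to 1 (fully open). In form: [[dx, dy, dz, wx, wy, wz, gripper], ...]. A call has 1 to 10 rows; each row shifts and turns the commanded pose from where the row before left it, along the tool's axes as they then stand; what a row does not reach is not made up. A row lasts 1/8 s, in which the tool goes at most 62.5 mm and 10.7 degrees, less where a joint would pass 70% of its speed; a pose out of reach is approached as far as the arm can. A call with a gripper value outside its range is refused whole. The fingers move at their own pace and stop on an object; "force" is the grip in N (left out, the last holds). Time passes only in rows, so rows that do not move let the fingers close. It gives the time, the measured TCP pose, the force and the opening at its end, in the units of the state.
- manip.get_obs(): the state, without advancing time (a new reading comes with each control period).
- viewer.camera(name): name is "scene" or "top" or "wrist"; returns (picture, depth): 400x640x3 uint8, red, green, blue; 400x640 float32, m along the optical axis (not along the pixel's ray), 0 where there is no reading.
- viewer.calibration(name): a dict with "fx", "fy", "cx", "cy" (pixels), "R" (3x3) and "t" (3): a world point X has camera coordinates R X + t; the wrist camera has in their place "T_tool_cam" (4x4, takes a point from camera to tool coordinates, whose origin is the TCP and whose axes are the flange's). Camera axes: x right, y down, z forward; pixel columns grow to the right and rows downward; lengths in m; the calibration is good to about 2 mm. A picture is of the moment at which its call begins: read the wrist's pose just before it. calibration takes no time and is no camera call.
- manip.hand_in(): hands the job in, once; it reports no verdict.
The state is a dict: "clock": time; "joint_pos": joint angles; "joint_velocities": joint speeds; "tau": joint torques, N m; "position": TCP position; "ee_rot": TCP orientation; "ft_force": force on the tool from outside, world axes, zero at the start; "torque": the same for the moment, N m; "grip_width": opening from 0.0 (shut) to 1.0 (fully open).
Only numpy, scipy, OpenCV 4.12 (cv2) and the standard library are available. Lean on these libraries where they do the work, as an engineer would, in place of code of your own. Each camera call takes 0.05 s, during which the arm holds its last target.

## Task

We are about to clean the cam: first lower the hinged lid of the grey gear case fully shut, without slamming it, so that no cleaner splashes on the headlamp inside. Then press the push-and-turn safety cap of the square white jug (the wide cap with the upright grip bar on top) down against its spring, twist it counter-clockwise until it is free, and lift it straight off. Finish still holding the cap in the gripper, upright and still, about 5 cm above the jug's mouth and directly over it, and leave the other things on the bench where they are.

Things in the scene. Friction and masses are not known exactly. Their poses are not given: they have to be found in the camera images.
- case: Open-topped grey plastic gear case, fixed to the bench, 160 (x) x 200 (y) x 65 mm high. Origin: centre of its underside; its front faces its own -x. The lid's hinge line runs along its y axis at x = +84 mm, z = +67 mm. When shut the lid's upper face is at z = 75 mm. Case and jug stand one at the left, one at the right, either way.
- case_lid (a joint): Lid angle about the hinge line, rad: 0 = fully shut (rigid stop), grows as it opens (1.57 upright); starts at 1.15 to 1.45. The lid: grey plate, 168 mm from hinge line to free edge, 208 wide, 8 thick (lower face in the hinge line's plane), 220 g. A stiff hinge (0.28 N m of friction) holds it wherever it is left; pushing near the free edge takes 1 to 4 N.
- lid_edge (a point): Middle of the lid's free edge, on the outer (upper when shut) face, 168 mm from the hinge line; it moves with the lid.
- jug: Square white plastic cleaner jug in a steel caddy 140 x 140 mm screwed to the bench (cannot move or turn). Origin: centre of the caddy's underside. Body 100 x 100 mm up to z = 106 mm, shoulder to 117 mm, round neck 26 mm in diameter up to 150 mm with two bayonet lugs, at its own +x and -x, hidden under the cap.
- jug_mouth (a point): Centre of the top of the jug's neck, 150 mm above the bench.
- seat (a joint): Travel of the spring-loaded seat inside the jug's neck, m: 0 = up, 0.008 = fully down. It is pushed down by the cap: 6 N starts it, 9 N brings it fully down; it springs back up.
- cap: Loose grey plastic push-and-turn cap, about 45 g, on the jug's neck, 2 mm of sideways play. Origin: centre of its underside, 130 mm above the bench when seated; z up. Round skirt 55 mm in diameter, flat top 33 mm above the origin, on it an upright grip bar 46 mm long (cap's x), 16 wide (its y), 25 high (33 to 58 mm above the origin). Locked at the start, its x along the jug's x.
- cap_bar (a point): Middle of the cap's grip bar, 45 mm above the cap's origin. How the cap works: press it down 5 to 8 mm (8 is the stop) and turn it counter-clockwise seen from above; the other way is blocked. Past 0.8 rad it need not be pressed any more; from 1.1 to 1.9 rad it is free and lifts straight off; turned less it stays caught.
- headlamp: Bystander: red plastic headlamp, 45 x 62 x 40 mm, lying in the case below the rim. Origin: centre of its underside.
- cam: Bystander: silver climbing cam with a spring trigger, 150 mm long, 36 mm high, lying on the bench near the robot; its stem points to its own -x. Origin: under the cam lobes.
- nut_tool: Bystander: flat green metal nut tool, 205 x 18 x 5 mm, lying near the robot. Origin: its middle.
- belay: Bystander: small steel belay device, 50 x 36 x 32 mm with a wire loop at +x, between case and jug. Origin: centre of its underside.
- dropper: Bystander: slim white round bottle, 38 mm in diameter, 110 mm tall, with a small plain cap, standing behind. Origin: centre of its underside.
- brush: Bystander: hand brush lying along its x at the left of the bench. Origin: its middle.
- carabiner: Bystander: aluminium carabiner, 110 x 60 x 12 mm, lying behind at the left. Origin: its middle.
Things that resemble listed ones, but are neither listed nor needed, are in the scene too. Of the things shaped like the jug, the white one is meant. Leave any green or purple look-alike of the cap alone.

How it is judged:
On the way, in this order (a step that is already met when the one before it is completed fails the run):
1. the case's lid is fully shut (value of joint case_lid below 0.04 rad), for 0.2 s.
2. the cap is pressed down on the jug against its spring (value of joint seat above 0.004 m and value of joint case_lid below 0.04 rad), for 0.1 s.
3. the cap is twisted free while still on the neck (angle between the x axis of cap and the x axis of jug, either way round above 0.9 rad and z of cap in the frame of jug below 0.14 m and horizontal distance between cap and jug_mouth below 0.01 m), for 0.05 s.
At the end, for the whole second after the job is handed in: The cap is held in the gripper (finger force over 1 N), touching nothing of the jug, its underside 25 to 100 mm above the jug's mouth and within 30 mm of the mouth's axis sideways, tilted less than 0.3 rad and still (under 0.03 m/s); the case's lid is shut (under 0.04 rad) (z of cap in the frame of jug_mouth between 0.025 and 0.1 m and horizontal distance between cap and jug_mouth below 0.03 m and angle between cap's own z axis and vertical below 0.3 rad and linear speed of cap below 0.03 m/s and contact force between the fingers and cap above 1 N and contact force between cap and jug below 0.1 N and value of joint case_lid below 0.04 rad); the arm keeps its last pose, push and grip.
It fails at once if the lid is slammed (closing faster than 3 rad/s) (velocity of joint case_lid below -3 rad/s).
It fails at once if a bystander is pushed more than 30 mm from its place (distance of any of cam, headlamp, nut_tool, belay, dropper, brush, carabiner from where it was at the start of the episode above 0.03 m).
It also fails if it takes over 61 s, if anything falls off the work surface, if the arm or the gripper's body presses on something with over 40 N, if the wrist force passes 120 N, or if a joint passes its speed limit or range.

## Working session

There is one attempt and no reset: what is moved stays moved. The work goes in short steps, Python scripts to look and compute and a tool call to move; the robot and the scene stay as the last step left them, time stands still between calls to the robot, and variables do not carry over. Pictures are saved under pics/ and viewed, and the job is handed in when it is done.

Besides the shell and the picture viewer there is one more tool, called after "Request:" as name(argument=value, ...) on one line, values as JSON. move_arm: Moves the arm, as the interface text tells. Its arguments: {"type":"object","properties":{"deltas":{"type":"array"},"force":{"type":"number"}},"required":["deltas"]}

```bash
mkdir -p pics; ls
python3 - <<'E'
from workcell import manip, viewer
import cv2, numpy as np
o=manip.get_obs()
for k,v in o.items(): print(k,np.round(v,3))
for n in ["scene","top"]:
    p,d=viewer.camera(n); cv2.imwrite(f"pics/{n}0.png",p[:,:,::-1]); np.save(f"pics/{n}0_d.npy",d); np.save(f"pics/{n}0_p.npy",p)
    c=viewer.calibration(n); print(n,{k:np.round(v,3).tolist() for k,v in c.items()})
print(viewer.calibration("wrist"))
E
```

```text
pics
clock 0.0
joint_pos [-1.258  0.333 -0.065  1.461  0.022  1.35  -0.089]
joint_velocities [ 0.002 -0.001  0.001  0.    -0.001 -0.    -0.002]
tau [ 1.0000e-03 -6.2547e+01  5.0000e-02 -3.9159e+01  1.6000e-02  1.0000e-02
 -0.0000e+00]
position [0.206 0.59  0.23 ]
ee_rot [ 0.167  0.986 -0.001 -0.   ]
ft_force [-0.14   0.278 -0.256]
torque [ 0.014  0.026 -0.059]
grip_width 1.004
scene {'fx': 507.791, 'fy': 507.791, 'cx': 318.539, 'cy': 195.594, 'R': [[-0.842, 0.54, 0.003], [0.422, 0.662, -0.619], [-0.336, -0.52, -0.785]], 't': [0.441, -0.152, 1.689]}
top {'fx': 449.932, 'fy': 449.932, 'cx': 320.141, 'cy': 208.615, 'R': [[-0.02, -1.0, 0.006], [-0.997, 0.02, -0.078], [0.078, -0.007, -0.997]], 't': [0.04, 0.528, 1.37]}
{'fx': 315.8852963549568, 'fy': 315.8852963549568, 'cx': 320.9533994004372, 'cy': 198.0606001716065, 'T_tool_cam': array([[-1.53830258e-03, -9.57587438e-01, -2.88138739e-01,
         7.42556883e-02],
       [ 9.99998748e-01, -1.57995575e-03, -8.79953677e-05,
         8.68746485e-04],
       [-3.70983199e-04, -2.88138514e-01,  9.57588669e-01,
        -1.42373318e-01],
       [ 0.00000000e+00,  0.00000000e+00,  0.00000000e+00,
         1.00000000e+00]])}
```

View pics/scene0.png

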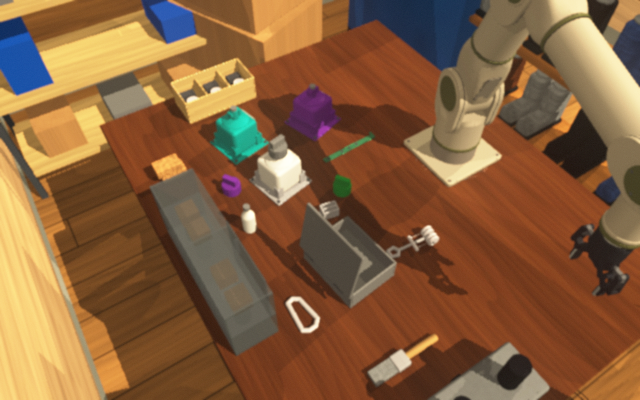

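View pics/top0.png

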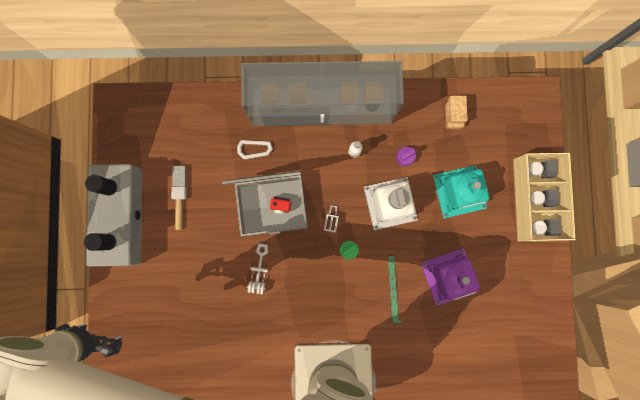

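Candidates, as top-image pixels. Jugs: white (391,203), teal (462,190), purple (451,277). Caps: grey one on the white jug (401,198), loose purple (406,156), loose green (349,250). Case: grey open box (271,205); the clear bin (322,93) and the grey box (115,215) are not it. I choose the white jug and its grey cap, and check them in a crop.

```bash
cat > h.py <<'E'
import numpy as np, cv2
from workcell import manip, viewer
from scipy.spatial.transform import Rotation as Rn
def world(c,d,mask=None):
    v,u=np.indices(d.shape); P=np.stack([(u-c['cx'])/c['fx']*d,(v-c['cy'])/c['fy']*d,d],-1)
    return (P-np.array(c['t']))@np.array(c['R'])   # R^T (P-t)
def wristcal(o):
    c=dict(viewer.calibration('wrist')); T=np.array(c['T_tool_cam'])
    R=Rn.from_quat(o['ee_rot']).as_matrix(); Rwc=R@T[:3,:3]; p=R@T[:3,3]+np.array(o['position'])
    c['R']=Rwc.T; c['t']=-Rwc.T@p; return c
E
python3 - <<'E'
from h import *
p=np.load('pics/top0_p.npy'); d=np.load('pics/top0_d.npy')
W=world(viewer.calibration('top'),d)
cr=lambda a,x0,x1,y0,y1,s: cv2.resize(a[y0:y1,x0:x1,::-1],None,fx=s,fy=s,interpolation=cv2.INTER_CUBIC)
cv2.imwrite('pics/crop_top.png',cr(p,220,430,160,260,3.8))
q=np.load('pics/scene0_p.npy'); cv2.imwrite('pics/crop_sc.png',cr(q,220,420,120,310,3))
ds=np.load('pics/scene0_d.npy'); Ws=world(viewer.calibration('scene'),ds)
for n,M in (('top',W),('sc',Ws)):
  m=(M[...,2]>.0)
  # cap
  for lo,hi in ((.172,.2),(.155,.17),(.09,.115)):
    mm=(M[...,2]>lo)&(M[...,2]<hi)&(np.abs(M[...,0]-.53)<.2)&(M[...,1]<-.05)&(M[...,1]>-.4)
    print(n,lo,mm.sum(), M[mm].mean(0).round(4) if mm.any() else '', cv2.minAreaRect((M[mm][:,:2]*1000).astype(np.float32)) if mm.sum()>3 else '')
for u,v in ((271,205),(391,203),(401,198),(350,250),(406,156),(237,180),(300,176)): print(u,v,W[v,u].round(3))
E
```

```text
top 0.172 115 [ 0.5435 -0.1898  0.1866] ((544.2786865234375, -194.73175048828125), (45.42070007324219, 24.937044143676758), 10.872130393981934)
top 0.155 200 [ 0.5417 -0.188   0.1633] ((543.2539672851562, -191.04367065429688), (54.03031921386719, 54.66206741333008), 32.42730712890625)
top 0.09 1541 [ 0.5152 -0.2727  0.1059] ((524.9498901367188, -236.20050048828125), (387.7187805175781, 326.9281311035156), 0.07306918501853943)
sc 0.172 115 [ 0.5468 -0.1864  0.1835] ((545.8773193359375, -188.71653747558594), (47.538726806640625, 19.684328079223633), 11.656085014343262)
sc 0.155 152 [ 0.5499 -0.1818  0.162 ] ((572.647216796875, -276.7342529296875), (54.98329162597656, 241.66212463378906), 16.061965942382812)
sc 0.09 1318 [ 0.5282 -0.2631  0.1042] ((525.7688598632812, -233.41348266601562), (331.9056396484375, 391.4018249511719), 89.95885467529297)
271 205 [0.541 0.179 0.045]
391 203 [ 0.53  -0.168  0.155]
401 198 [ 0.54  -0.19   0.189]
350 250 [ 0.4   -0.056  0.06 ]
406 156 [ 0.681 -0.234  0.059]
237 180 [0.592 0.248 0.235]
300 176 [0.625 0.089 0.062]
```

View pics/crop_top.png

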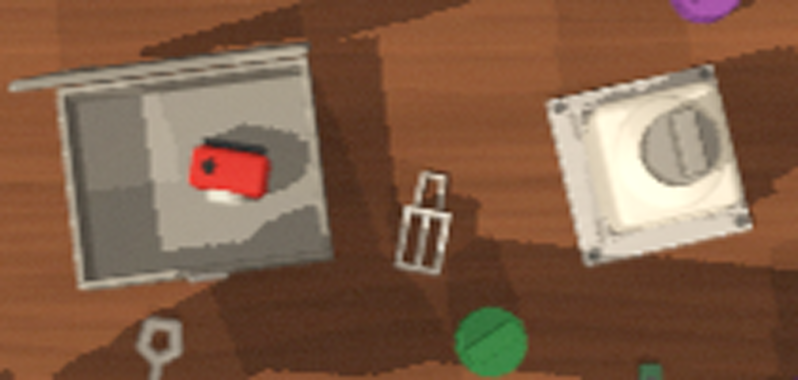

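View pics/crop_sc.png

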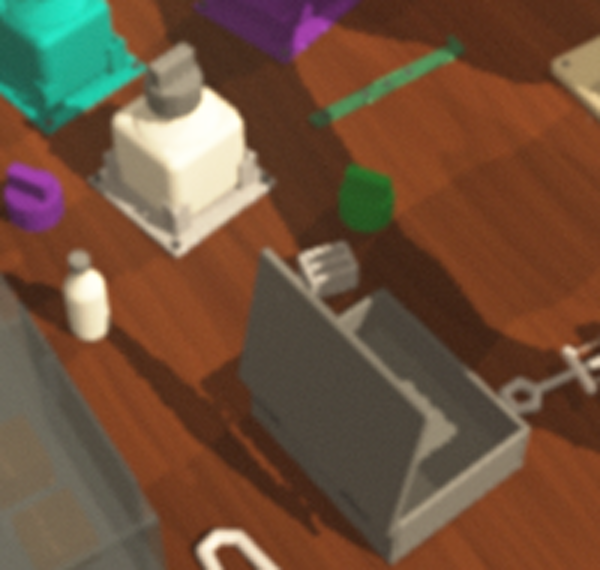

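The crop shows the open grey case with its lid on the far (+x) side and the red headlamp inside. The white jug's cap has its bar parallel to the jug's x side. Both choices are confirmed. Next I measure the case, lid and bar.

Run:
```python
from h import *
W=world(viewer.calibration('top'),np.load('pics/top0_d.npy')); S=world(viewer.calibration('scene'),np.load('pics/scene0_d.npy'))
def rect(P): 
    r=cv2.minAreaRect((P[:,:2]*1000).astype(np.float32)); b=cv2.boxPoints(r); return r,b.round(0).tolist()
# rim
for n,M in (('top',W),('sc',S)):
    m=(M[...,2]>.055)&(M[...,2]<.075)&(np.abs(M[...,0]-.54)<.13)&(np.abs(M[...,1]-.17)<.15)
    m=m.astype(np.uint8); k,l,st,_=cv2.connectedComponentsWithStats(m,connectivity=8)
    i=1+st[1:,4].argmax(); P=M[l==i]; print(n,'rim',len(P),rect(P))
# lid plane
for n,M in (('top',W),('sc',S)):
    m=(M[...,2]>.09)&(M[...,2]<.26)&(np.abs(M[...,0]-.6)<.12)&(np.abs(M[...,1]-.17)<.16)
    P=M[m]; c=P.mean(0); 
    for _ in range(4):
        U,s,V=np.linalg.svd(P-c,full_matrices=False); nn=V[2]*np.sign(V[2][0]); r=(P-c)@nn; P2=P[np.abs(r)<.006]; c=P2.mean(0); P=P2
    print(n,'lid',len(P),'n',nn.round(3),'c',c.round(4),'yaw',np.degrees(np.arctan2(nn[1],nn[0])).round(1),'angle',np.arctan2(np.hypot(*nn[:2]),nn[2]).round(3),'zmax',P[:,2].max().round(3))
    top=P[P[:,2]>P[:,2].max()-.02]; print('  top edge',top[top[:,1].argmin()].round(3),top[top[:,1].argmax()].round(3))
# jug bar
for n,M in (('top',W),('sc',S)):
    m=(M[...,2]>.18)&(M[...,2]<.195)&(np.abs(M[...,0]-.545)<.06)&(np.abs(M[...,1]+.19)<.06); P=M[m]; print(n,'bar',len(P),rect(P),P.mean(0).round(4))
    m=(M[...,2]>.100)&(M[...,2]<.121)&(np.abs(M[...,0]-.545)<.08)&(np.abs(M[...,1]+.19)<.09); P=M[m]; print(n,'body',len(P),rect(P))
    m=(M[...,2]>.157)&(M[...,2]<.17)&(np.abs(M[...,0]-.545)<.06)&(np.abs(M[...,1]+.19)<.06); P=M[m]; print(n,'skirt',len(P),rect(P)[0],np.median(P[:,2]))
```

```text
top rim 528 (((537.7416381835938, 177.38516235351562), (165.51394653320312, 200.39401245117188), 5.808135986328125), [[445.0, 269.0], [466.0, 69.0], [630.0, 86.0], [610.0, 285.0]])
sc rim 433 (((544.0191040039062, 180.61122131347656), (167.3789825439453, 204.22103881835938), 6.101922988891602), [[450.0, 273.0], [472.0, 70.0], [638.0, 88.0], [616.0, 291.0]])
top lid 297 n [0.971 0.101 0.218] c [0.6009 0.1829 0.2196] yaw 6.0 angle 1.351 zmax 0.239
  top edge [0.61  0.082 0.234] [0.585 0.286 0.23 ]
sc lid 2647 n [0.977 0.106 0.186] c [0.6133 0.1934 0.1683] yaw 6.2 angle 1.384 zmax 0.237
  top edge [0.616 0.085 0.222] [0.592 0.289 0.233]
top bar 102 (((543.5697631835938, -190.8584442138672), (45.21359634399414, 16.614736557006836), 10.010512351989746), [[520.0, -187.0], [523.0, -203.0], [567.0, -195.0], [564.0, -179.0]]) [ 0.5433 -0.1903  0.188 ]
top body 688 (((542.60205078125, -190.81283569335938), (100.03720092773438, 96.84647369384766), 12.120247840881348), [[484.0, -154.0], [504.0, -249.0], [602.0, -228.0], [581.0, -133.0]])
top skirt 196 ((542.9879150390625, -190.3792266845703), (53.23227310180664, 54.666893005371094), 46.14439010620117) 0.1634199220780186
sc bar 84 (((545.8950805664062, -188.82766723632812), (47.562042236328125, 19.370201110839844), 11.459737777709961), [[521.0, -184.0], [525.0, -203.0], [571.0, -194.0], [567.0, -175.0]]) [ 0.5473 -0.1876  0.1862]
sc body 488 (((546.0089111328125, -186.6065216064453), (99.37858581542969, 98.3868637084961), 13.962793350219727), [[486.0, -151.0], [510.0, -246.0], [606.0, -222.0], [582.0, -127.0]])
sc skirt 138 ((549.5968627929688, -180.0562744140625), (39.43523025512695, 54.205116271972656), 69.25606536865234) 0.16294385218362772
```

Measured:
- **Case:** centre about (0.538, 0.178), yaw 6°, lid at about 1.37 rad.
- **Hinge:** about (0.6215, 0.187, 0.067).
- **Cap:** about (0.545, -0.190), bar yaw about 11.5°.

Plan: close the fingers, turn the tool so its x is at 96° (tool y = case +x), and come over behind the lid.

Request:
move_arm(deltas=[[0,0,-0.012,0,0,9.3,-1],[0,0,-0.012,0,0,9.3,-1],[0,0,-0.012,0,0,9.3,-1],[0,0,-0.012,0,0,9.3,-1],[0,0,-0.012,0,0,9.3,-1],[0,0,-0.012,0,0,9.3,-1],[0,0,-0.012,0,0,9.3,-1]], force=60)

```text
clock: 0.98
position: [0.2059, 0.59, 0.3152]
ee_rot: [0.673, 0.739, -0.0, 0.0]
ft_force: [0.0, -0.4, -0.5]
grip_width: 0.005
```

Request:
move_arm(deltas=[[-0.03,0.028,0,0,0,0,-1],[-0.03,0.028,0,0,0,0,-1],[-0.03,0.028,0,0,0,0,-1],[-0.03,0.028,0,0,0,0,-1],[-0.03,0.028,0,0,0,0,-1],[-0.03,0.028,0,0,0,0,-1],[-0.03,0.028,0,0,0,0,-1]])

```text
clock: 1.85
position: [0.4225, 0.3994, 0.315]
ee_rot: [0.671, 0.741, -0.0, -0.0]
ft_force: [0.5, 0.1, -0.9]
grip_width: 0.001
```

Request:
move_arm(deltas=[[-0.029,0.028,0,0,0,0,-1],[-0.029,0.028,0,0,0,0,-1],[-0.029,0.028,0,0,0,0,-1],[-0.029,0.028,0,0,0,0,-1],[-0.029,0.028,0,0,0,0,-1],[-0.029,0.028,0,0,0,0,-1],[-0.029,0.028,0,0,0,0,-1],[-0.029,0.029,0,0,0,0,-1]])

```text
clock: 2.85
position: [0.6692, 0.1911, 0.3148]
ee_rot: [0.671, 0.741, -0.0, -0.0]
ft_force: [-0.0, 1.0, 0.7]
grip_width: -0.002
```

Request:
move_arm(deltas=[[0,0,0.025,0,0,0,-1],[0,0,0.025,0,0,0,-1],[0,0,0.025,0,0,0,-1],[0,0,0.025,0,0,0,-1],[0,0,0,0,0,0,-1]])

```text
clock: 3.48
position: [0.6672, 0.1917, 0.2129]
ee_rot: [0.671, 0.741, -0.002, -0.001]
ft_force: [-1.1, -0.7, 0.5]
grip_width: -0.004
```

Run:
```python
from h import *
o=manip.get_obs(); print(o['position'],o['ft_force'],o['joint_pos'].round(2))
p,d=viewer.camera('scene'); cv2.imwrite('pics/s1.png',cv2.resize(p[100:330,200:520,::-1],None,fx=2.4,fy=2.4))
```

```text
[0.66724388 0.1916569  0.21287025] [-1.07244673 -0.67759132  0.49405046] [-0.61  0.52  0.4   1.29 -0.2   1.38 -0.12]
```

View pics/s1.png

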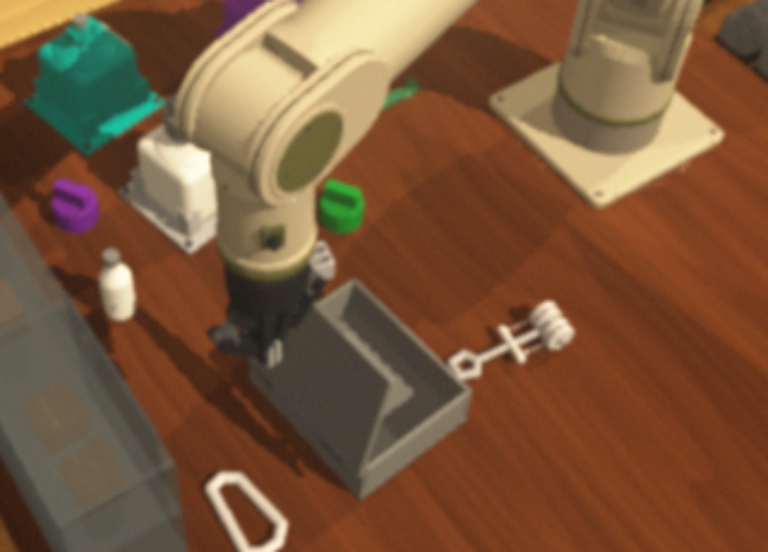

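Fingers are behind the lid, at about crop pixel (270,350), and clear of other things. Now push through the first part of the arc.

Request:
move_arm(deltas=[[0,-0.017,0.001,0,0,0,-1],[0,-0.017,0.001,0,0,0,-1],[0,-0.018,0,0,0,0,-1],[0,-0.012,0.002,0,0,0,-1],[0,-0.012,0.004,0,0,0,-1],[0,-0.014,0.005,0,0,0,-1],[0,-0.013,0.007,0,0,0,-1]])

```text
clock: 4.4
position: [0.5664, 0.1817, 0.1965]
ee_rot: [0.671, 0.741, 0.001, 0.0]
ft_force: [0.5, 0.5, 2.2]
grip_width: 0.002
```

Run:
```python
from h import *
p,d=viewer.camera('scene'); cv2.imwrite('pics/s2.png',cv2.resize(p[100:330,200:520,::-1],None,fx=2.4,fy=2.4))
```

```text
(no output)
```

View pics/s2.png

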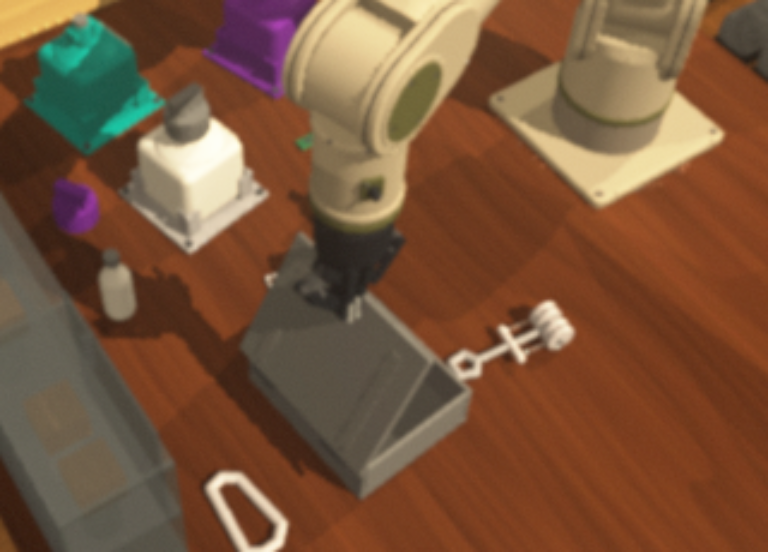

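The lid is following the fingers. Continue the arc.

Request:
move_arm(deltas=[[0,-0.012,0.01,0,0,0,-1],[0,-0.012,0.011,0,0,0,-1],[0,-0.01,0.01,0,0,0,-1],[0,-0.01,0.011,0,0,0,-1],[0,-0.008,0.012,0,0,0,-1],[0,-0.007,0.013,0,0,0,-1],[0,-0.005,0.013,0,0,0,-1],[0,-0.005,0.014,0,0,0,-1]])

```text
clock: 5.45
position: [0.4971, 0.1748, 0.1003]
ee_rot: [0.671, 0.741, 0.0, 0.0]
ft_force: [1.1, 0.0, 0.2]
grip_width: 0.006
```

Request:
move_arm(deltas=[[0,-0.003,0.012,0,0,0,-1],[0,-0.001,0.012,0,0,0,-1],[0,0,0.005,0,0,0,-1],[0,0,0,0,0,0,-1]])

```text
clock: 5.95
position: [0.4931, 0.1745, 0.0747]
ee_rot: [0.672, 0.741, -0.0, -0.001]
ft_force: [-18.0, -6.8, 40.3]
grip_width: -0.001
```

Request:
move_arm(deltas=[[0,0,-0.005,0,0,0,-1],[0,0,-0.02,0,0,0,-1],[0,0,-0.05,0,0,0,-1],[0,0,-0.05,0,0,0,-1],[0,0,-0.05,0,0,0,-1]])

```text
clock: 6.58
position: [0.4932, 0.1744, 0.2485]
ee_rot: [0.671, 0.741, -0.0, -0.0]
ft_force: [-0.9, -0.2, -0.3]
grip_width: 0.003
```

Run:
```python
from h import *
o=manip.get_obs(); print(o['position'],o['ft_force'])
p,d=viewer.camera('scene'); cv2.imwrite('pics/s3.png',cv2.resize(p[100:330,200:520,::-1],None,fx=2.4,fy=2.4))
S=world(viewer.calibration('scene'),d)
m=(np.abs(S[...,0]-.53)<.065)&(np.abs(S[...,1]-.2)<.06)&(S[...,2]<.1)&(S[...,2]>.03); P=S[m]; A=np.c_[P[:,:2],np.ones(len(P))]; k=np.linalg.lstsq(A,P[:,2],rcond=None)[0]; print(len(P),k,P[:,2].min(),P[:,2].max())
# table reference slope
m=(np.abs(S[...,0]-.40)<.05)&(np.abs(S[...,1]-.1)<.1)&(np.abs(S[...,2])<.01);P=S[m]; A=np.c_[P[:,:2],np.ones(len(P))]; print(len(P),np.linalg.lstsq(A,P[:,2],rcond=None)[0],P[:,2].mean())
```

```text
[0.49324998 0.17439172 0.24849674] [-0.86218369 -0.22115639 -0.2847489 ]
1886 [-0.00054179  0.00589795  0.07333382] 0.0664587730646028 0.08149589360134489
1337 [ 0.00634841  0.00343637 -0.00363125] -0.0007968763721554928
```

View pics/s3.png

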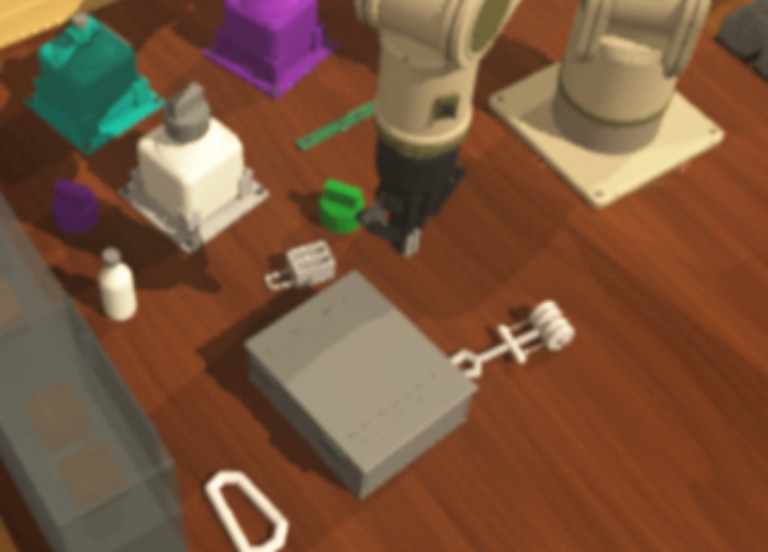

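The lid lies flat and shut: crop pixel (360,370), fitted slope about 0, upper face at 0.075 m. Now over to the cap.

Request:
move_arm(deltas=[[-0.037,0.0012,-0.005,0,0,0,1],[-0.037,0.0012,-0.005,0,0,0,1],[-0.037,0.0012,-0.005,0,0,0,1],[-0.037,0.0012,-0.005,0,0,0,1],[-0.037,0.0012,-0.005,0,0,0,1],[-0.037,0.0012,-0.005,0,0,0,1],[-0.037,0.0012,-0.005,0,0,0,1],[-0.037,0.0012,-0.005,0,0,0,1],[-0.037,0.0012,-0.005,0,0,0,1],[-0.037,0.0012,-0.005,0,0,0,1]])

```text
clock: 7.88
position: [0.542, -0.1937, 0.2968]
ee_rot: [0.671, 0.741, -0.0, -0.0]
ft_force: [0.3, 0.7, -1.4]
grip_width: 1.0
```

Request:
move_arm(deltas=[[0,0,0,0,0,8.5,1],[0,0,0,0,0,8.5,1],[0,0,0,0,0,8.5,1],[0,0,0,0,0,8.5,1],[0,0,0,0,0,8.5,1],[0,0,0,0,0,8.5,1],[0,0,0,0,0,8.5,1],[0,0,0,0,0,8.5,1],[0,0,0,0,0,8.5,1],[0,0,0,0,0,8,1]])

```text
clock: 9.12
position: [0.5419, -0.1925, 0.2966]
ee_rot: [0.995, 0.095, -0.0, 0.0]
ft_force: [-0.3, -0.1, 0.2]
grip_width: 1.001
```

```bash
cat > w.py <<'E'
from h import *
import sys
o=manip.get_obs(); print(np.round(o['position'],4),o['ee_rot'].round(3),o['ft_force'].round(1),o['joint_pos'].round(2))
R=Rn.from_quat(o['ee_rot']).as_matrix(); print('tool x yaw',np.degrees(np.arctan2(R[1,0],R[0,0])).round(2))
c=wristcal(o); p,d=viewer.camera('wrist'); cv2.imwrite(f'pics/{sys.argv[1]}.png',p[:,:,::-1]); M=world(c,d)
z0=float(sys.argv[2]) if len(sys.argv)>2 else 0
m=(M[...,2]>.182+z0)&(M[...,2]<.196+z0)&(np.abs(M[...,0]-.545)<.05)&(np.abs(M[...,1]+.19)<.05)&(d>0)
P=M[m]; 
if len(P)>5: r=cv2.minAreaRect((P[:,:2]*1000).astype(np.float32)); print('bar',len(P),r,cv2.boxPoints(r).round(1).tolist(),P[:,2].mean())
m=(M[...,2]>.157+z0)&(M[...,2]<.169+z0)&(np.abs(M[...,0]-.545)<.05)&(np.abs(M[...,1]+.19)<.05)&(d>0);P=M[m]
if len(P)>5: r=cv2.minEnclosingCircle((P[:,:2]*1000).astype(np.float32)); print('skirt',len(P),r,P[:,2].mean())
E
python3 w.py w1
```

```text
[ 0.5419 -0.1925  0.2966] [ 0.995  0.095 -0.     0.   ] [-0.3 -0.1  0.2] [-0.49  0.26  0.92  1.53 -0.2   1.45 -0.95]
tool x yaw 10.89
bar 1025 ((545.0465698242188, -188.6061248779297), (45.19086456298828, 15.55617904663086), 11.178731918334961) [[521.4000244140625, -185.39999389648438], [524.4000244140625, -200.60000610351562], [568.7000122070312, -191.89999389648438], [565.7000122070312, -176.60000610351562]] 0.18761569433235692
skirt 1905 ((544.656005859375, -188.869140625), 28.611003875732422) 0.1626328353934033
```

View pics/w1.png

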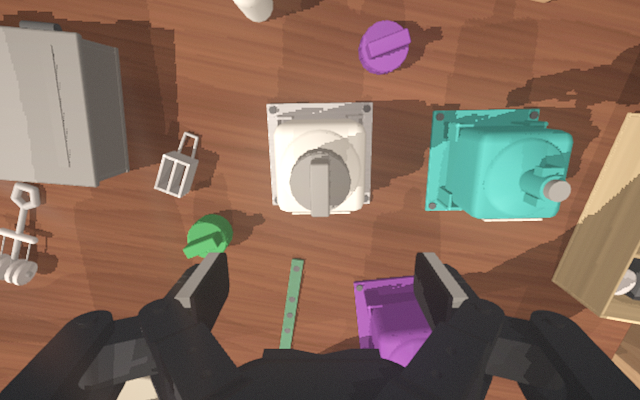

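The wrist view shows the grey cap at (320,180) with its bar upright in the picture. The purple cap (385,45), green cap (208,237) and teal jug stay clear of the fingers. Bar at (0.5450, -0.1886), yaw 11.2°; the tool needs about +3.7 mm along its x and -3.2 mm along its y.

Request:
move_arm(deltas=[[0.0037,-0.0032,0.01,0,0,-0.3,1],[0,0,0.02,0,0,0,1],[0,0,0.02,0,0,0,1],[0,0,0.02,0,0,0,1],[0,0,0.02,0,0,0,1],[0,0,0.02,0,0,0,1],[0,0,0.015,0,0,0,1],[0,0,0.005,0,0,0,1],[0,0,0,0,0,0,1]])

```text
clock: 10.3
position: [0.5448, -0.1887, 0.1672]
ee_rot: [0.995, 0.1, -0.0, -0.0]
ft_force: [0.2, -0.2, 0.1]
grip_width: 1.002
```

```bash
python3 w.py w2
```

```text
[ 0.5448 -0.1887  0.1672] [ 0.995  0.1   -0.    -0.   ] [ 0.2 -0.2  0.1] [-0.45  0.36  0.87  1.71 -0.29  1.21 -0.88]
tool x yaw 11.5
bar 4871 ((545.035400390625, -189.2334442138672), (98.0253677368164, 47.738346099853516), 85.11980438232422) [[517.0999755859375, -236.0], [564.5999755859375, -240.10000610351562], [573.0, -142.39999389648438], [525.4000244140625, -138.39999389648438]] 0.18811137345699397
skirt 5513 ((545.1783447265625, -189.03250122070312), 28.443742752075195) 0.1625542804901912
```

View pics/w2.png

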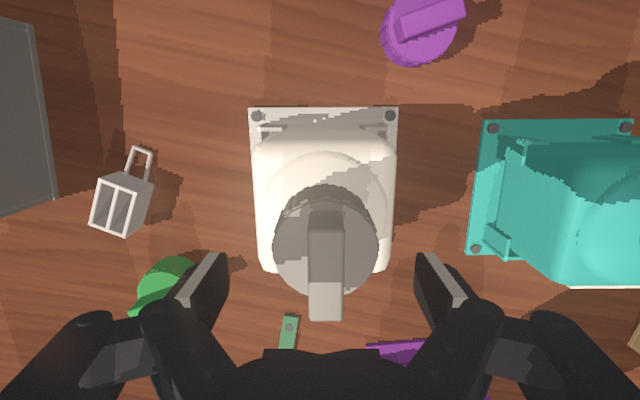

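The fingers straddle the bar symmetrically, at pixels about 215 and 430 with the bar at 325. Close.

Request:
move_arm(deltas=[[0,0,0,0,0,0,-1],[0,0,0,0,0,0,-1],[0,0,0,0,0,0,-1],[0,0,0,0,0,0,-1],[0,0,0,0,0,0,-1],[0,0,0,0,0,0,-1]], force=80)

```text
clock: 11.1
position: [0.545, -0.1891, 0.1676]
ee_rot: [0.995, 0.1, 0.0, 0.0]
ft_force: [0.4, -1.5, 3.2]
grip_width: 0.167
```

Request:
move_arm(deltas=[[0,0,0.003,0,0,0,-1],[0,0,0.003,0,0,0,-1],[0,0,0.002,0,0,0,-1],[0,0,0,0,0,0,-1]])

```text
clock: 11.6
position: [0.545, -0.1891, 0.1599]
ee_rot: [0.995, 0.1, 0.0, 0.0]
ft_force: [-1.0, -1.2, 7.3]
grip_width: 0.162
```

Request:
move_arm(deltas=[[0,0,0.002,0,0,0,-1],[0,0,0.001,0,0,0,-1],[0,0,0,0,0,0,-1]])

```text
clock: 11.98
position: [0.5452, -0.1892, 0.1594]
ee_rot: [0.995, 0.1, 0.001, -0.001]
ft_force: [-12.6, 3.4, 34.4]
grip_width: 0.165
```

```bash
python3 w.py w3 -.008
```

```text
[ 0.5452 -0.1892  0.1594] [ 0.995  0.1    0.001 -0.001] [-12.6   3.4  34.4] [-0.45  0.36  0.87  1.72 -0.3   1.19 -0.87]
tool x yaw 11.43
bar 4302 ((545.0443115234375, -187.59579467773438), (39.64131546020508, 43.28138732910156), 61.09758377075195) [[516.5, -194.5], [554.4000244140625, -215.39999389648438], [573.5999755859375, -180.6999969482422], [535.7000122070312, -159.8000030517578]] 0.18004142204257437
skirt 3187 ((545.4557495117188, -187.7895965576172), 28.489444732666016) 0.15437275715376295
```

View pics/w3.png

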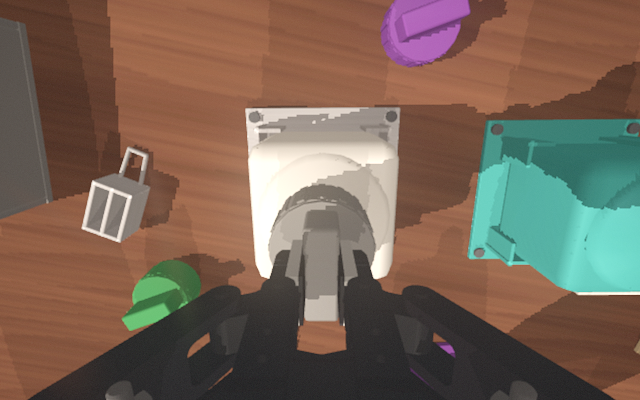

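Cap is at the 8 mm stop: top at 0.154 m, reaction 34 N. Back off a little, then twist counter-clockwise (negative about tool z).

Request:
move_arm(deltas=[[0,0,-0.0022,0,0,0,-1],[0,0,0,0,0,-4,-1],[0,0,0,0,0,-6,-1],[0,0,0,0,0,-6,-1]])

```text
clock: 12.52
position: [0.5458, -0.1886, 0.1596]
ee_rot: [0.971, 0.239, 0.001, 0.0]
ft_force: [0.2, 1.1, 9.8]
grip_width: 0.166
```

```bash
python3 w.py w4 -.008
```

```text
[ 0.5458 -0.1886  0.1596] [0.971 0.239 0.001 0.   ] [0.2 1.1 9.8] [-0.41  0.35  0.81  1.72 -0.27  1.19 -0.61]
tool x yaw 27.67
bar 4307 ((545.3341674804688, -187.02957153320312), (43.800472259521484, 40.14687728881836), 67.96517181396484) [[518.5, -199.8000030517578], [555.7000122070312, -214.89999389648438], [572.2000122070312, -174.3000030517578], [534.9000244140625, -159.1999969482422]] 0.18013323301284248
skirt 3224 ((545.906494140625, -187.10467529296875), 28.562227249145508) 0.1544951170882466
```

View pics/w4.png

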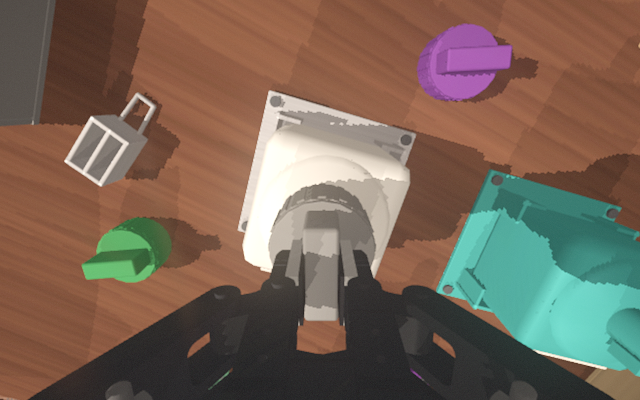

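The bar turns with the gripper: it is still aligned in the fingers at (322,260) while the jug has rotated in view. 16° done at 9.8 N. Continue to about 83°.

Request:
move_arm(deltas=[[0,0,0,0,0,-7,-1],[0,0,0,0,0,-7,-1],[0,0,0,0,0,-7,-1],[0,0,0,0,0,-7,-1],[0,0,0,0,0,-7,-1]])

```text
clock: 13.2
position: [0.5455, -0.1885, 0.1596]
ee_rot: [0.854, 0.52, 0.001, 0.0]
ft_force: [-1.9, 0.8, 9.8]
grip_width: 0.17
```

Request:
move_arm(deltas=[[0,0,0,0,0,-7,-1],[0,0,0,0,0,-7,-1],[0,0,0,0,0,-7,-1],[0,0,0,0,0,-7,-1],[0,0,0,0,0,-4,-1],[0,0,0,0,0,0,-1]])

```text
clock: 13.95
position: [0.5454, -0.1889, 0.1596]
ee_rot: [0.679, 0.734, 0.001, 0.001]
ft_force: [-2.5, 0.3, 9.8]
grip_width: 0.168
```

```bash
python3 w.py w5 -.008
```

```text
[ 0.5454 -0.1889  0.1596] [0.679 0.734 0.001 0.001] [-2.5  0.3  9.8] [-0.25  0.31  0.6   1.71 -0.19  1.18  0.48]
tool x yaw 94.52
bar 4303 ((544.4751586914062, -187.27606201171875), (40.02283477783203, 43.67354202270508), 45.09264373779297) [[514.9000244140625, -186.0], [545.7999877929688, -216.89999389648438], [574.0999755859375, -188.5], [543.0999755859375, -157.6999969482422]] 0.18015327026849517
skirt 3226 ((544.7183227539062, -186.9938201904297), 28.472087860107422) 0.1544873643786014
```

View pics/w5.png

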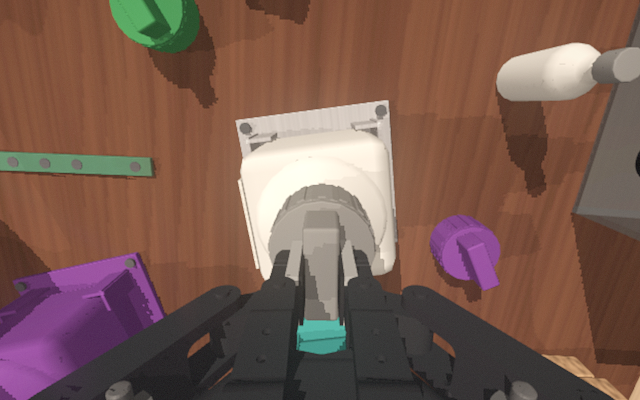

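The cap has turned 83° with the gripper. Lift straight up, slowly first.

Request:
move_arm(deltas=[[0,0,-0.004,0,0,0,-1],[0,0,-0.005,0,0,0,-1],[0,0,-0.007,0,0,0,-1],[0,0,-0.008,0,0,0,-1]])

```text
clock: 14.5
position: [0.5443, -0.1888, 0.1824]
ee_rot: [0.679, 0.734, -0.0, -0.0]
ft_force: [0.7, -1.5, -0.9]
grip_width: 0.168
```

Request:
move_arm(deltas=[[0,0,-0.01,0,0,0,-1],[0,0,-0.012,0,0,0,-1],[0,0,-0.012,0,0,0,-1],[0,0,-0.012,0,0,0,-1],[0,0,-0.008,0,0,0,-1],[0,0,-0.002,0,0,0,-1],[0,0,0,0,0,0,-1],[0,0,0,0,0,0,-1]])

```text
clock: 15.5
position: [0.5446, -0.1886, 0.238]
ee_rot: [0.679, 0.734, -0.0, -0.0]
ft_force: [1.1, -0.3, -0.5]
grip_width: 0.17
```

```bash
python3 w.py w6 .07
python3 - <<'E'
from h import *
p,d=viewer.camera('scene'); cv2.imwrite('pics/s4.png',cv2.resize(p[60:330,200:520,::-1],None,fx=2.2,fy=2.2))
S=world(viewer.calibration('scene'),d)
m=(np.abs(S[...,0]-.53)<.065)&(np.abs(S[...,1]-.2)<.06)&(S[...,2]<.1)&(S[...,2]>.03); P=S[m]; print(len(P),'lid z',P[:,2].mean(),np.linalg.lstsq(np.c_[P[:,:2],np.ones(len(P))],P[:,2],rcond=None)[0])
E
```

```text
[ 0.5446 -0.1886  0.238 ] [ 0.679  0.734 -0.    -0.   ] [ 1.1 -0.3 -0.5] [-0.27  0.24  0.62  1.61 -0.14  1.33  0.45]
tool x yaw 94.46
bar 4301 ((543.6284790039062, -187.05252075195312), (43.722076416015625, 40.11091232299805), 54.57302474975586) [[514.5999755859375, -193.1999969482422], [547.2999877929688, -216.5], [572.5999755859375, -180.89999389648438], [540.0, -157.60000610351562]] 0.2584141765119185
skirt 3240 ((544.1690063476562, -186.845703125), 28.47437858581543) 0.2328338153680547
1890 lid z 0.07424400378345995 [-0.00146192  0.00686972  0.07363518]
```

View pics/w6.png

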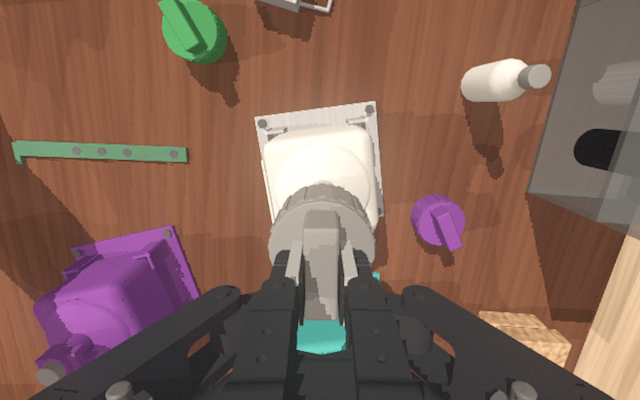

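View pics/s4.png

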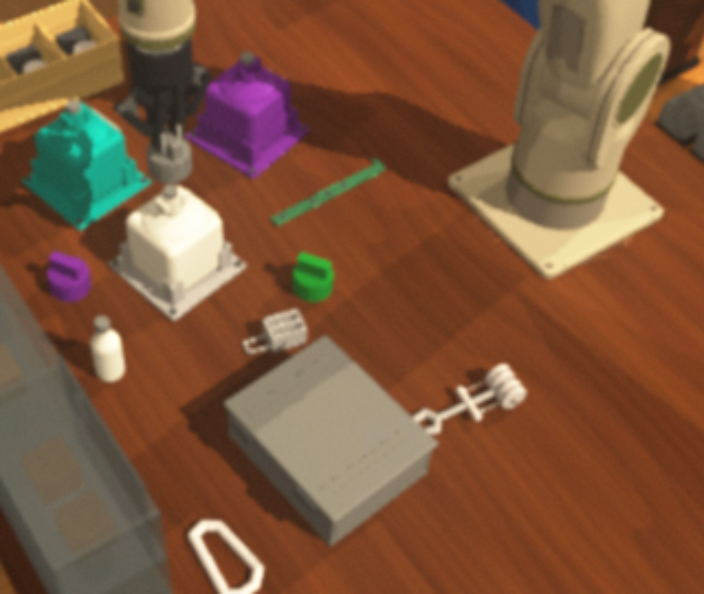

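The cap hangs upright at crop pixel (170,158), above the bare neck at (172,195). Its top is at 0.233 m, so the underside is 50 mm above the mouth and within about 2 mm of its axis. The lid is still shut, and nothing else has visibly moved.

```bash
python3 -c "
from workcell import manip; print(manip.hand_in())"
```

```text
the job is handed in; nothing more can be done
None
```

I closed the gear-case lid, took the safety cap off the white jug, and handed the job in at about 15.6 s with the cap still held over the mouth. No verdict was reported.

- **Lid:** I pushed it down with the shut fingers along its arc at about 0.8 rad/s by command. The last depth fit has its face level at 0.074 m, so it is shut. The final push against the stop peaked at about 40 N, on the finger tips.
- **Cap:** I pressed it to its 8 mm stop, which peaked at about 34 N. I then backed off to about 10 N, turned it 83° counter-clockwise, and lifted it straight off.
- **Final position:** The cap is upright in an 80 N grip. Its underside is 50 mm above the jug's mouth and about 2 mm from its axis, with no contact force showing.
- **Other things on the bench:** The last pictures show those in view unmoved. I did not measure each one, and the headlamp is hidden under the shut lid.

No check failed or disagreed beyond 1 to 3 mm differences between cameras.

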